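# Count along the divider rack and slide the adapter into the third gap

## Task

Count the gaps of the white divider rack by touch: starting at its orange-capped end, run a fingertip along just above the rack's steel rail so that it flicks the first and then the second blue tab over, away from the orange end, and stop at the third gap without flicking any other tab. Then push the black laptop adapter along the worktop with the fingertips, never picking it up, lengthwise into that third gap counted from the orange end, fully home against the back panel. Leave everything else where it is.

Things in the scene. Friction and masses are not known exactly. Their poses are not given: they have to be found in the camera images.
- rack: fixed white plastic divider rack: six open-fronted bays (gaps) side by side along its own y, no floor. Origin on the worktop, mid-width, at the inner face of the 50 mm high back panel; x points to the back, away from the robot. Bays 62 mm wide at 66 mm pitch: centres at y = +-33, +-99, +-165 mm; dividers 1 to 5 at y = +132, +66, 0, -66, -132 mm; end panels at y = +-198 mm
- front_mid (a point): on the worktop at the front edge of the middle divider, rack x = -83 mm: all dividers and end panels are 4 mm thick (6 mm rounded front edge), 62 mm high and run from here to the back panel
- rail_mid (a point): middle of the rack's steel rail (8 mm round, centre 64 mm above the worktop), which runs along rack y at rack x = -30 mm and carries one blue springy tab above each of the five dividers. Nothing on the rack but the tabs is higher than 74 mm
- orange_cap: bright orange plastic cap clipped on one end panel of the rack (fixed): it marks the end from which the gaps are counted. It may be on the rack's +y or -y end. 60 x 12 mm, top 74 mm above the worktop; origin on the worktop under its middle
- grey_cap: grey cap of the same shape on the other end panel (fixed)
- adapter: loose black laptop power adapter, a flat block 49 x 116 x 30 mm (own x, y, z), about 0.25 kg, lying on the worktop in front of the rack with its length (own y) roughly along the rack's x, its +y end toward the rack. Origin: centre of its underside. Fully home, its origin is 58 mm in front of the back panel and 33 mm of it stick out of the bay
- tab1 (a joint): swing of the blue index tab on divider 1 (divider 1 is nearest the rack's +y end, 5 nearest its -y end): 0 rad upright, positive when its top leans toward the rack's -y, negative toward +y, stops at 1.4 either way; a light spring returns it upright (2 to 3 N when a fingertip at half its height sweeps over it)
- tab1_top (a point): top edge of the blue tab on divider 1, 102 mm above the worktop when upright; the tab's hinge is 32 mm below and it is 16 mm wide (rack x), 3 mm thick
- tab2 (a joint): swing of the blue index tab on divider 2 (divider 1 is nearest the rack's +y end, 5 nearest its -y end): 0 rad upright, positive when its top leans toward the rack's -y, negative toward +y, stops at 1.4 either way; a light spring returns it upright (2 to 3 N when a fingertip at half its height sweeps over it)
- tab2_top (a point): top edge of the blue tab on divider 2, 102 mm above the worktop when upright; the tab's hinge is 32 mm below and it is 16 mm wide (rack x), 3 mm thick
- tab3 (a joint): swing of the blue index tab on divider 3 (divider 1 is nearest the rack's +y end, 5 nearest its -y end): 0 rad upright, positive when its top leans toward the rack's -y, negative toward +y, stops at 1.4 either way; a light spring returns it upright (2 to 3 N when a fingertip at half its height sweeps over it)
- tab3_top (a point): top edge of the blue tab on divider 3, 102 mm above the worktop when upright; the tab's hinge is 32 mm below and it is 16 mm wide (rack x), 3 mm thick
- tab4 (a joint): swing of the blue index tab on divider 4 (divider 1 is nearest the rack's +y end, 5 nearest its -y end): 0 rad upright, positive when its top leans toward the rack's -y, negative toward +y, stops at 1.4 either way; a light spring returns it upright (2 to 3 N when a fingertip at half its height sweeps over it)
- tab4_top (a point): top edge of the blue tab on divider 4, 102 mm above the worktop when upright; the tab's hinge is 32 mm below and it is 16 mm wide (rack x), 3 mm thick
- tab5 (a joint): swing of the blue index tab on divider 5 (divider 1 is nearest the rack's +y end, 5 nearest its -y end): 0 rad upright, positive when its top leans toward the rack's -y, negative toward +y, stops at 1.4 either way; a light spring returns it upright (2 to 3 N when a fingertip at half its height sweeps over it)
- tab5_top (a point): top edge of the blue tab on divider 5, 102 mm above the worktop when upright; the tab's hinge is 32 mm below and it is 16 mm wide (rack x), 3 mm thick
- charger: bystander: black charger block 46 x 62 mm, 32 mm high (its white plug reaches 56 mm), in a bay of the rack; origin centre of underside
- meter: bystander: dark blue oval blood-sugar meter 54 x 98 x 19 mm, in a bay of the rack; origin centre of underside
- mug: bystander: white mug, 95 mm high, left of the rack
- stapler: bystander: black stapler 34 x 146 x 50 mm, right of the work
- paprika: bystander: spice jar with white lid, 98 mm high, behind the rack
- tape: bystander: roll of brown tape 96 mm across, 48 mm high, right of the rack

How it is judged (in metres and radians):
On the way, in this order (a step that is already met when the one before it is completed fails the run):
1. the tab nearest the orange end is swung away from that end by the fingers (over 0.4 rad) (((y of orange_cap in the frame of rack above 0 m and value of joint tab1 above 0.4 rad and horizontal distance between the grasp point and tab1_top below 0.06 m) or (y of orange_cap in the frame of rack below 0 m and value of joint tab5 below -0.4 rad and horizontal distance between the grasp point and tab5_top below 0.06 m))), for 0.02 s.
2. then the second tab from the orange end is swung the same way (((y of orange_cap in the frame of rack above 0 m and value of joint tab2 above 0.4 rad and horizontal distance between the grasp point and tab2_top below 0.06 m) or (y of orange_cap in the frame of rack below 0 m and value of joint tab4 below -0.4 rad and horizontal distance between the grasp point and tab4_top below 0.06 m))), for 0.02 s.
3. then the adapter is in the third gap from the orange end, against the back panel (((y of orange_cap in the frame of rack above 0 m and y of adapter in the frame of rack between 0.021 and 0.045 m) or (y of orange_cap in the frame of rack below 0 m and y of adapter in the frame of rack between -0.045 and -0.021 m)) and x of adapter in the frame of rack between -0.065 and -0.05 m and angle between the y axis of adapter and the x axis of rack, either way round below 0.2 rad and height (world z) of adapter below 0.006 m and angle between adapter's own z axis and vertical below 0.08 rad), for 0.2 s.
At the end, for the whole second after the job is handed in: The adapter lies flat and at rest on the worktop in the third gap from the orange end, its origin within 12 mm of the gap's centre line, lengthwise within 0.2 rad, its leading end within 7 mm of the back panel; all tabs are upright again (within 0.25 rad) (all of step 3 and linear speed of adapter below 0.01 m/s and value of joint tab1 between -0.25 and 0.25 rad and value of joint tab2 between -0.25 and 0.25 rad and value of joint tab3 between -0.25 and 0.25 rad and value of joint tab4 between -0.25 and 0.25 rad and value of joint tab5 between -0.25 and 0.25 rad); the robot touches nothing.
It fails at once if the adapter is lifted off the worktop or tipped over (height (world z) of adapter above 0.015 m or angle between adapter's own z axis and vertical above 0.35 rad).
It fails at once if the tab on the middle divider, or a tab beyond the third gap, is swung ((value of joint tab3 above 0.4 rad or value of joint tab3 below -0.4 rad) or (y of orange_cap in the frame of rack above 0 m and ((value of joint tab4 above 0.4 rad or value of joint tab4 below -0.4 rad) or (value of joint tab5 above 0.4 rad or value of joint tab5 below -0.4 rad))) or (y of orange_cap in the frame of rack below 0 m and ((value of joint tab1 above 0.4 rad or value of joint tab1 below -0.4 rad) or (value of joint tab2 above 0.4 rad or value of joint tab2 below -0.4 rad)))).
It fails at once if a bystander is moved more than 15 mm (distance of any of charger, meter, mug, stapler, paprika, tape from where it was at the start of the episode above 0.015 m).
It also fails if it takes over 66 s, if anything falls off the work surface, if the arm or the gripper's body presses on something with over 40 N, if the wrist force passes 120 N, or if a joint passes its speed limit or range.

## Robot

A 7-joint arm with a two-finger parallel gripper is mounted at the origin on a cart in front of the work surface, level with it; the furniture and walls round the work are solid. World frame = base frame: x ahead of the robot, y to its left, z up, the work surface at z = 0. Lengths are in mm, angles in rad, forces in N, time in s.
With the tool pointing down it reaches from about 350 to 900 mm from the base axis. Payload 7.2 kg.
Tool frame: the origin (TCP) lies on the mounting face of the last link; the fingertips stand 173 mm ahead of it and the grasp point (between the pads) lies 155 mm ahead of it; z points along the fingers, y is the line along which they close (so a half turn about z gives the same grasp; the last joint's range is limited). The gripper opens to 85 mm and grips with 20 to 120 N. Pads are 22 mm wide; open, the fingers measure 114 mm over their backs; the gripper's body (76 mm by 85 mm) begins 54 mm behind the grasp point. The pads swing forward as they close: fully open they stand 13 mm farther back than shut.
Start: joints at [1.174, 0.411, -0.013, 1.596, 0.006, 1.134, -0.082], TCP at [201.803, -591.522, 404.697] pointing down, gripper open.
Joint ranges: [-2.95, 2.95], [-0.29, 1.99], [-1.47, 1.44], [0.14, 2.54], [-1.03, 4.17], [0.13, 1.85], [-2.86, 2.86]. Speed limits (rad/s): [2.39, 2.39, 3.01, 3.01, 3.14, 3.14, 3.14].

## Interface

Orientations are given as [roll, pitch, yaw] about the fixed x, y, z axes, in that order (R = Rz(yaw) Ry(pitch) Rx(roll)).
In Python, from station import arm gives the robot as it stands. The module is installed in compiled form; this text tells all that it offers.
- The arm moves only by the tool drive_tool, never from a script. Its argument "targets" is a list that holds one entry, the list of rows, each a list of 7 numbers: the shift along the tool's x, y, z in cm, then the turn, a rotation vector about the tool's x, y, z in rad, then the gripper's target within -1 to 1 (fully open at 1, half-way at 0, shut at -1). A call has 1 to 20 rows; each row shifts and turns the commanded pose from where the row before left it, along the tool's axes as they then stand; what a row does not reach is not made up. A row lasts 1/8 s, in which the tool goes at most 62.5 mm and 10.7 degrees, less where a joint would pass 70% of its speed; a pose out of reach is approached as far as the arm can. A call with a gripper value outside its range is refused whole. The fingers move at their own pace and stop on an object; "force" is the grip in N (left out, the last holds). Time passes only in rows, so rows that do not move let the fingers close. It gives the time, the measured TCP pose, the force, the opening and the grip force at its end, in the units of the state.
- arm.get_obs(): the state, without advancing time (a new reading comes with each control period).
- arm.snapshot(name): name is "scene" or "top"; returns (picture, depth): 420x560x3 uint8, red, green, blue; 420x560 float32, mm along the optical axis (not along the pixel's ray), 0 where there is no reading.
- arm.camera_params(name): a dict with "intrinsics" (3x3 intrinsics, pixels), "R" (3x3) and "t" (3): a world point X has camera coordinates R X + t. Camera axes: x right, y down, z forward; pixel columns grow to the right and rows downward; lengths in mm; the calibration is good to about 2 mm. A picture is of the moment at which its call begins. camera_params takes no time and is no camera call.
- arm.close_job(): hands the job in; it is judged then, once.
The state is a dict: "time_s": time; "joints": joint angles; "joint_velocities": joint speeds; "joint_torque": joint torques, N m; "position": TCP position; "ee_rot": TCP orientation; "wrist_force": force on the tool from outside, world axes, zero at the start; "torque": the same for the moment, N m; "gripper_width": finger opening in mm; "grip_force": force on a finger pad.
Only numpy, scipy, OpenCV 4.12 (cv2) and the standard library are available. Lean on these libraries where they do the work, as an engineer would, in place of code of your own. Each camera call takes 0.05 s, during which the arm holds its last target. There are 200 camera calls.

## Working session

There is one attempt and no reset: what is moved stays moved. The work goes in short steps, Python scripts to look and compute and a tool call to move; the robot and the scene stay as the last step left them, time stands still between calls to the robot, and variables do not carry over. Pictures are saved under pics/ and viewed, at most 10 in all, crops included, and the job is handed in when it is done.

Besides the shell and the picture viewer there is one more tool, called after "Request:" as a command line: name --argument value ..., lists and objects as JSON in quotes. drive_tool: Moves the arm, as the interface text tells. Its arguments: {"type":"object","properties":{"targets":{"type":"array","items":{"type":"array","items":{"type":"array","items":{"type":"number"}}}},"force":{"type":"number"}},"required":["targets"]}

```bash
mkdir -p pics
cat > h.py <<'E'
import numpy as np, cv2
from station import arm
def shot(n):
    p,d=arm.snapshot(n); c=arm.camera_params(n)
    return p,d,np.array(c["intrinsics"]),np.array(c["R"]),np.array(c["t"])
def cloud(d,K,R,t):
    v,u=np.mgrid[:d.shape[0],:d.shape[1]]
    r=np.stack([(u-K[0,2])/K[0,0],(v-K[1,2])/K[1,1],np.ones_like(u,float)],-1)*d[...,None]
    return (r-t)@R
E
python3 - <<'E'
from h import *
for n in("scene","top"):
    p,d,K,R,t=shot(n); cv2.imwrite(f"pics/{n}0.png",p[...,::-1]); np.savez(f"{n}0.npz",p=p,d=d,K=K,R=R,t=t)
    print(n,-R.T@t,R[2])
    X=cloud(d,K,R,t); h=cv2.cvtColor(p,cv2.COLOR_RGB2HSV); H,S,V=h[...,0],h[...,1],h[...,2]
    for nm,m in(("orange",(H>4)&(H<20)&(S>170)&(V>150)),("blue",(H>95)&(H<125)&(S>130)&(V>100))):
        k,l,st,ce=cv2.connectedComponentsWithStats(m.astype(np.uint8))
        for i in range(1,k):
            if st[i,4]>8:
                P=X[(l==i)&(d>0)]; print(nm,st[i],ce[i].round(1),np.median(P,0).round(1),P.min(0).round(),P.max(0).round())
print(arm.get_obs())
E
```

```text
scene [-386.31136756 1069.93429769  893.50052645] [ 0.61618876 -0.61670226 -0.48988747]
orange [287  73   7   2  11] [289.6  73.5] [1355.4 -746.4  280.1] [1337. -759.  276.] [1365. -732.  281.]
orange [282  95   9   9  49] [285.9  98.1] [1270.6 -636.6  201.2] [1258. -676.  184.] [1283. -611.  214.]
orange [295 114  18  17 225] [303.7 121.8] [ 968.3 -431.4  210.8] [ 943. -604.  167.] [1077. -409.  232.]
orange [108 130   6  11  47] [110.1 135.5] [1106.9  321.8  305.4] [1098.  305.  290.] [1120.  331.  318.]
orange [ 31 147  10  11  58] [ 35.3 151.7] [1084.   566.7  325.4] [1077.  549.  308.] [1097.  573.  334.]
orange [ 48 194  14   5  22] [ 54.4 196.2] [917.3 600.7 255.6] [909. 581. 251.] [938. 612. 257.]
orange [ 15 197  15   6  38] [ 21.7 199.5] [991.6 658.7 239.3] [980. 644. 237.] [1008.  674.  243.]
orange [209 266  20  19 267] [218.4 274.9] [565.  338.9  55.5] [536. 281.  -1.] [684. 354.  77.]
blue [359  86  10   4  29] [363.2  87.9] [1063.6 -943.3  234.2] [1032. -970.  229.] [1091. -893.  240.]
blue [254 112  11   3  20] [258.9 112.7] [1089.8 -301.7  249. ] [1063. -312.  246.] 
[... 2204 characters left out ...]
s': array([ 1.17382451,  0.411839  , -0.01272431,  1.59695297,  0.00556633,
        1.13429845, -0.08218165]), 'joint_velocities': array([ 0.00198541, -0.00043114,  0.00070699, -0.00275659, -0.00096433,
       -0.00028121,  0.0007173 ]), 'joint_torque': array([ 1.71553940e-03, -6.01829910e+01,  6.83655515e-01, -3.00088191e+01,
        1.39818623e-02,  6.39098289e-03, -6.11951918e-06]), 'position': array([ 201.73135864, -591.34675812,  403.92802892]), 'ee_rot': array([-3.14013129e+00,  6.77904951e-05,  3.28811405e-01]), 'wrist_force': array([-0.50781673,  0.16425965, -1.07474723]), 'torque': array([ 0.02668278, -0.0199911 , -0.02919916]), 'grip_force': 0.0, 'gripper_width': 85.07438665749339}
```

Run:
```python
from h import *
p=np.load("top0.npz")["p"]; cv2.imwrite("pics/topcrop.png",cv2.resize(p[150:330,150:430,::-1],None,fx=2.8,fy=2.8,interpolation=cv2.INTER_CUBIC)[:600,:800])
p=np.load("scene0.npz")["p"]; cv2.imwrite("pics/scenecrop.png",cv2.resize(p[130:330,190:460,::-1],None,fx=2.9,fy=2.9,interpolation=cv2.INTER_CUBIC)[:600,:800])
```

```text
(no output)
```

View pics/topcrop.png

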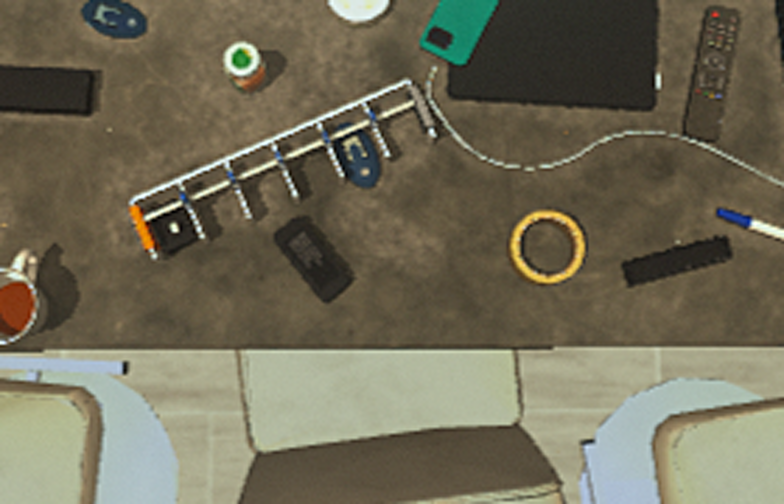

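View pics/scenecrop.png

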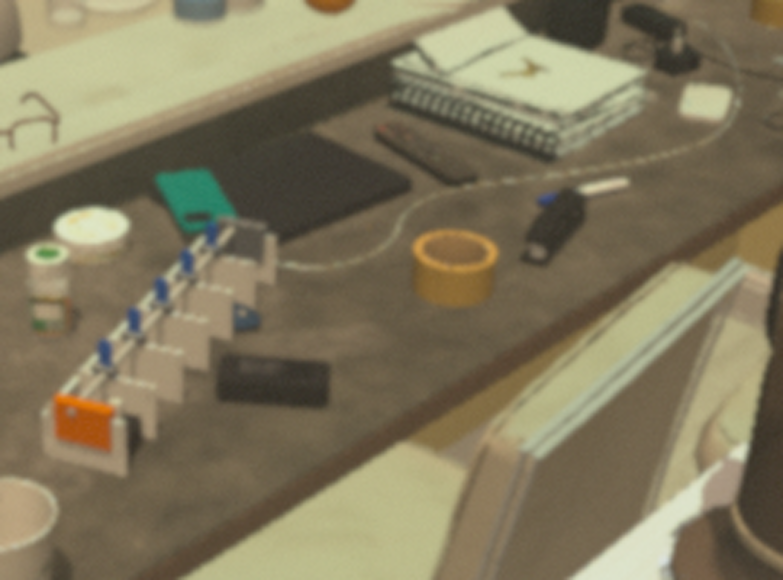

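The pictures show the orange cap on the left (+y) end at topcrop (145,228). The charger is in bay 1 and the meter in bay 5. The adapter is at topcrop (315,260), in front of about bay 3 and turned relative to the rack. Next I measure the tabs, cap and adapter.

```bash
cat >> h.py <<'E'
def plane(uv,z,K,R,t):
    r=np.c_[np.atleast_2d(uv),np.ones(len(np.atleast_2d(uv)))]@np.linalg.inv(K).T@R
    c=-R.T@t; return c+r*((z-c[2])/r[:,2])[:,None]
def adapter(p,K,R,t,win,vmax=70):
    # dark blob -> top-face rectangle at z=30
    u0,v0,u1,v1=win; h=cv2.cvtColor(p,cv2.COLOR_RGB2HSV)[...,2]
    m=np.zeros(h.shape,np.uint8); m[v0:v1,u0:u1]=(h[v0:v1,u0:u1]<vmax)
    k,l,st,ce=cv2.connectedComponentsWithStats(m); i=1+st[1:,4].argmax()
    c=max(cv2.findContours((l==i).astype(np.uint8),cv2.RETR_EXTERNAL,2)[0],key=len)[:,0].astype(float)
    X=plane(c,30,K,R,t)[:,:2].astype(np.float32)
    return cv2.minAreaRect(X),cv2.boxPoints(cv2.minAreaRect(X)),st[i]
E
python3 - <<'E'
from h import *
Y=np.array([132,66,0,-66,-132.])
win={"top":(195,180,300,240),"scene":(205,195,285,270)}
for n in("top","scene"):
    z=np.load(n+"0.npz"); p,d,K,R,t=[z[k] for k in"pdKRt"]
    u0,v0,u1,v1=win[n]; q=p[v0:v1,u0:u1].astype(int)
    m=((q[...,2]-q[...,0]>35)&(q[...,2]>q[...,1]+15)).astype(np.uint8)
    k,l,st,ce=cv2.connectedComponentsWithStats(m)
    g=[i for i in range(1,k) if 5<st[i,4]<150]
    for i in g: print(n,st[i]+[u0,v0,0,0,0],ce[i]+[u0,v0],plane(ce[i]+[u0,v0],88,K,R,t).round(1))
z=np.load("top0.npz"); p,d,K,R,t=[z[k] for k in"pdKRt"]
for vm in(45,55,65):
    print(*adapter(p,K,R,t,(245,223,280,262),vm))
X=cloud(d,K,R,t)
# orange cap top
h=cv2.cvtColor(p,cv2.COLOR_RGB2HSV); m=(h[...,0]>3)&(h[...,0]<20)&(h[...,1]>170)&(h[...,2]>120)
v,u=np.nonzero(m[210:250,190:215]); uv=np.c_[u+190,v+210].astype(float); print("cap",plane(uv.mean(0),74,K,R,t), cv2.minAreaRect(plane(uv,74,K,R,t)[:,:2].astype(np.float32)))
E
```

```text
top [282 189   2   4   6] [282.5 190.5] [[712.8  36.9  88. ]]
top [265 197   3   4   7] [265.85714286 198.42857143] [[683.6  97.3  88. ]]
top [248 204   3   4   6] [249.16666667 205.5       ] [[657.9 157.5  88. ]]
top [231 211   3   4   7] [232.         212.28571429] [[633.3 219.1  88. ]]
top [214 219   3   3   6] [214.83333333 220.        ] [[605.5 280.2  88. ]]
scene [261 207   4   6  15] [262.4        209.26666667] [[714.4  32.5  88. ]]
scene [253 217   3   6  14] [254.         219.21428571] [[684.4  96.9  88. ]]
scene [244 227   3   6  14] [245.14285714 229.35714286] [[656.4 158.9  88. ]]
scene [235 237   3   6  13] [235.61538462 239.46153846] [[631.7 218.1  88. ]]
scene [225 248   3   7  15] [225.73333333 250.73333333] [[604.6 278.3  88. ]]
((532.3768920898438, 115.63937377929688), (114.77847290039062, 47.855995178222656), 38.74143600463867) [[472.64026  98.38811]
 [502.58887  61.06148]
 [592.1135  132.89064]
 [562.1649  170.21727]] [248 228  28  30 213]
((532.662353515625, 114.4238052368164), (115.8503646850586, 54.69015884399414), 38.75401306152344) [[470.3725    99.488716]
 [504.60736   56.839104]
 [594.9522   129.35889 ]
 [560.71735  172.00851 ]] [248 227  28  31 376]
((533.3614501953125, 113.44071960449219), (116.98222351074219, 57.900779724121094), 38.43901062011719) [[469.54916   99.753876]
 [505.545     54.401917]
 [597.1737   127.12756 ]
 [561.17786  172.47952 ]] [248 227  29  31 443]
cap [[568.72449799 334.09087524  74.        ]] ((569.1087646484375, 334.64324951171875), (57.71364974975586, 12.987139701843262), 25.189315795898438)
```

Rack pose from the tabs: yaw 0.417, origin at (686,170). The cap checks out at rack (-41,+198), so the orange end is +y. The adapter is at rack (-163,12), turned 0.26 from the rack's x. I'm moving above the orange end now, gripper shut.

Request:
drive_tool --targets '[[[3.28,-3.8,0,0,0,0,-1],[3.28,-3.8,0,0,0,0,-1],[3.28,-3.8,0,0,0,0,-1],[3.28,-3.8,0,0,0,0,-1],[3.28,-3.8,0,0,0,0,-1],[3.28,-3.8,0,0,0,0,-1],[3.28,-3.8,0,0,0,0,-1],[3.28,-3.8,0,0,0,0,-1],[3.28,-3.8,0,0,0,0,-1],[3.28,-3.8,0,0,0,0,-1],[3.28,-3.8,0,0,0,0,-1],[3.28,-3.8,0,0,0,0,-1],[3.28,-3.8,0,0,0,0,-1],[3.28,-3.8,0,0,0,0,-1],[3.28,-3.8,0,0,0,0,-1],[3.28,-3.8,0,0,0,0,-1],[3.28,-3.8,0,0,0,0,-1],[3.28,-3.8,0,0,0,0,-1],[3.28,-3.8,0,0,0,0,-1],[3.28,-3.8,0,0,0,-0.088,-1]]]' --force 20

```text
time_s: 2.6
position: [577.7, 341.0, 404.1]
ee_rot: [3.141, 0.001, 0.418]
wrist_force: [0.0, 0.3, 0.8]
gripper_width: -0.2
grip_force: 0.0
```

```bash
cat >> h.py <<'E'
from scipy.spatial.transform import Rotation as Ro
O=np.array([686,169.6]); YAW=0.4166; c,s=np.cos(YAW),np.sin(YAW)
def w2r(x,y): dx,dy=x-O[0],y-O[1]; return np.array([c*dx+s*dy,-s*dx+c*dy])
def r2w(x,y): return O+np.array([c*x-s*y,s*x+c*y])
def go(x,y,z,yaw):
    "shift (cm, tool axes) and turn from the pose now to rack x,y, TCP z, yaw in rack frame"
    o=arm.get_obs(); R=Ro.from_euler("xyz",o["ee_rot"]); P=np.append(r2w(x,y),z)
    T=Ro.from_euler("xyz",[np.pi,0,YAW+yaw])
    print("shift",(R.inv().apply(P-o["position"])/10).round(2),"turn",(R.inv()*T).as_rotvec().round(3))
def where():
    o=arm.get_obs(); print(o["time_s"],"rack",w2r(*o["position"][:2]).round(1),o["position"].round(1),o["ee_rot"].round(3),"F",o["wrist_force"].round(1),o["gripper_width"].round(1))
E
python3 -c "
from h import *
where(); go(-30,205,261,0)"
```

```text
Traceback (most recent call last):
  File "h.py", line 31, in where
    o=arm.get_obs(); print(o["time_s"],"rack",w2r(*o["position"][:2]).round(1),o["position"].round(1),o["ee_rot"].round(3),"F",o["wrist_force"].round(1),o["gripper_width"].round(1))
                                                                                                                                                         ^^^^^^^^^^^^^^^^^^^^^^^^
AttributeError: 'float' object has no attribute 'round'
```

Request:
drive_tool --targets '[[[0,0,3,0,0,0,-1],[0,0,4,0,0,0,-1],[0,0,4,0,0,0,-1],[0,0,2.4,0,0,0,-1],[0,0,0.9,0,0,0,-1],[0,0,0,0,0,0,-1]]]'

```text
time_s: 3.35
position: [577.3, 339.6, 261.4]
ee_rot: [3.142, 0.001, 0.417]
wrist_force: [-0.0, 0.4, 0.1]
gripper_width: 0.1
grip_force: 0.0
```

```bash
sed -i 's/o\["gripper_width"\].round(1)/round(o["gripper_width"],1)/' h.py; python3 -c "
from h import *
where(); go(-30,35,261,0)
p,*_=shot('top'); a=p[150:270,160:340,::-1]; p,*_=shot('scene'); b=p[170:290,180:360,::-1]
cv2.imwrite('pics/pre.png',cv2.resize(np.hstack([a,b]),None,fx=2.2,fy=2.2))"
```

```text
3.35 rack [-30.7 199.4] [577.3 339.6 261.4] [3.142e+00 1.000e-03 4.170e-01] F [-0.   0.4  0.1] 0.1
shift [ 0.06 16.44  0.04] turn [0.    0.001 0.   ]
```

View pics/pre.png

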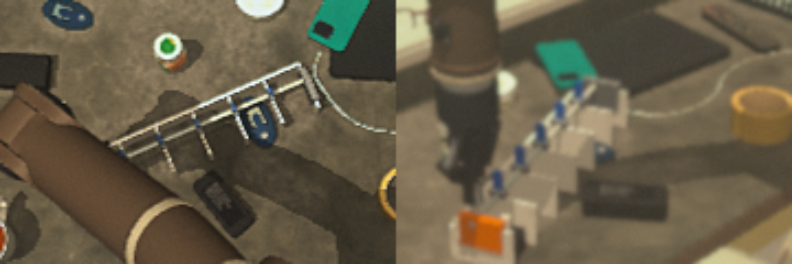

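The fingertip stands just over the orange cap (right view around (478,195)), all tabs are upright, and the line is correct. Now the sweep.

Request:
drive_tool --targets '[[[0,1,0,0,0,0,-1],[0,1,0,0,0,0,-1],[0,1,0,0,0,0,-1],[0,1,0,0,0,0,-1],[0,1,0,0,0,0,-1],[0,1,0,0,0,0,-1],[0,1,0,0,0,0,-1],[0,1,0,0,0,0,-1],[0,1,0,0,0,0,-1],[0,1,0,0,0,0,-1],[0,1,0,0,0,0,-1],[0,1,0,0,0,0,-1],[0,1,0,0,0,0,-1],[0,1,0,0,0,0,-1],[0,1,0,0,0,0,-1],[0,1,0,0,0,0,-1],[0,0.4,0,0,0,0,-1],[0,0,0,0,0,0,-1]]]'

```text
time_s: 5.7
position: [643.8, 188.9, 261.5]
ee_rot: [3.141, 0.0, 0.416]
wrist_force: [-0.3, -0.1, -0.2]
gripper_width: 0.1
grip_force: 0.0
```

```bash
python3 -c "
from h import *
where()
p,*_=shot('top'); a=p[150:270,160:340,::-1]; p,*_=shot('scene'); b=p[170:290,180:360,::-1]
cv2.imwrite('pics/post.png',cv2.resize(np.hstack([a,b]),None,fx=2.2,fy=2.2))"
```

```text
5.7 rack [-30.7  34.7] [643.8 188.9 261.5] [3.141 0.    0.416] F [-0.3 -0.1 -0.2] 0.1
```

View pics/post.png

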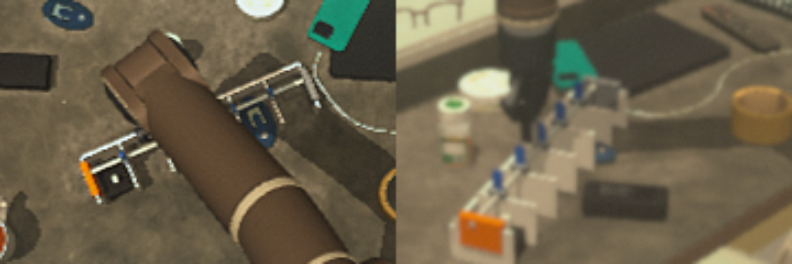

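```bash
python3 -c "
from h import *
p,d,K,R,t=shot('scene')
for X in([643.8,188.9,88],[643.8,188.9,155],[*r2w(-30,66),102],[*r2w(-30,66),70],[*r2w(-30,0),102]):
    q=K@(R@np.array(X)+t); print((q[:2]/q[2]).round(1), ((q[:2]/q[2]-[215,190])*10).round())
cv2.imwrite('pics/close.png',cv2.resize(p[190:250,215:285,::-1],None,fx=10,fy=10,interpolation=cv2.INTER_CUBIC))"
```

```text
[240.4 234.4] [254. 444.]
[239.9 214.6] [249. 246.]
[235.5 235.3] [205. 453.]
[235.8 244.6] [208. 546.]
[244.9 224.9] [299. 349.]
```

View pics/close.png

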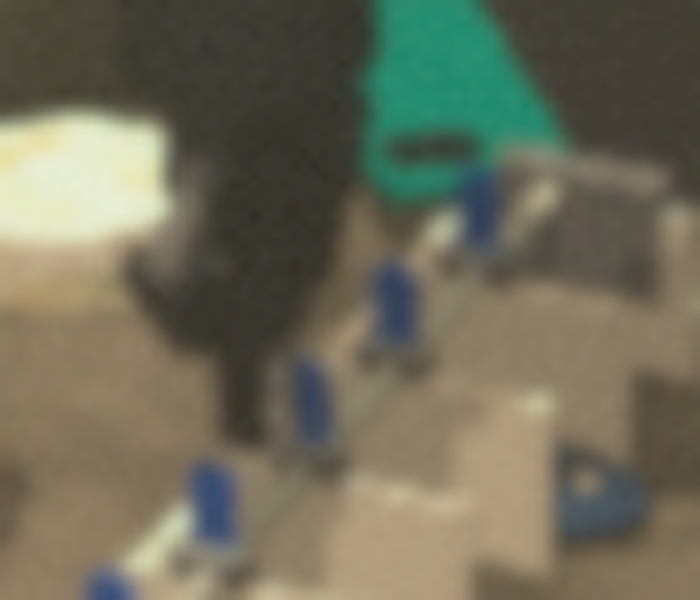

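The close view shows the tip at (242,442), as predicted, between tab 2 (212,500) and tab 3 (313,400), and all tabs are upright again. Next I lift and go to the right side of the adapter to square it up with a side push.

Request:
drive_tool --targets '[[[0,0,-4,0,0,0,-1],[0,0,-5,0,0,0,-1],[0,0,-2,0,0,0,-1],[-4,2.6,0,0,0,0,-1],[-4,2.6,0,0,0,0,-1],[-4,2.6,0,0,0,0,-1],[0,0,0,0,0,0.164,0.41],[0,0,0,0,0,0.164,0.41],[0,0,0,0,0,0.164,0.41],[0,0,0,0,0,0.164,0.41],[0,0,0,0,0,0.164,0.41],[0,0,0,0,0,0.164,0.41],[0,0,0,0,0,0.164,0.41],[0,0,0,0,0,0.164,0.41],[0,0,0,0,0,0,0.41]]]'

```text
time_s: 7.72
position: [565.2, 70.1, 371.3]
ee_rot: [3.141, 0.0, -0.893]
wrist_force: [-0.0, -0.3, 0.3]
gripper_width: 60.5
grip_force: 0.0
```

```bash
python3 -c "
from h import *
where(); go(-149.6,-42,178,-1.31)"
```

```text
7.725 rack [-150.7  -42.1] [565.2  70.1 371.3] [ 3.141  0.    -0.893] F [-0.  -0.3  0.3] 60.5
shift [ 0.02 -0.13 19.33] turn [ 0.001  0.    -0.   ]
```

Request:
drive_tool --targets '[[[0,0,4,0,0,0,0.41],[0,0,5,0,0,0,0.41],[0,0,5,0,0,0,0.41],[0,0,3,0,0,0,0.41],[0,0,1.6,0,0,0,0.41],[0,0,0.7,0,0,0,0.41],[0,0,0,0,0,0,0.41]]]'

```text
time_s: 8.6
position: [565.7, 69.8, 179.1]
ee_rot: [-3.141, -0.0, -0.894]
wrist_force: [0.7, 0.4, -0.2]
gripper_width: 60.6
grip_force: 0.0
```

```bash
python3 -c "
from h import *
where(); go(-162,-2.5,178,-1.571)"
```

```text
8.6 rack [-150.3  -42.6] [565.7  69.8 179.1] [-3.141 -0.    -0.894] F [ 0.7  0.4 -0.2] 60.6
shift [-4.17  0.1   0.11] turn [-0.001 -0.     0.26 ]
```

Request:
drive_tool --targets '[[[-0.8,0,0,0,0,0,0.41],[-0.8,0,0,0,0,0,0.41],[-0.25,0,0,0,0,0.026,0.41],[-0.25,0,0,0,0,0.026,0.41],[-0.25,0,0,0,0,0.026,0.41],[-0.25,0,0,0,0,0.026,0.41],[-0.25,0,0,0,0,0.026,0.41],[-0.25,0,0,0,0,0.026,0.41],[-0.25,0,0,0,0,0.026,0.41],[-0.25,0,0,0,0,0.026,0.41],[-0.25,0,0,0,0,0.026,0.41],[-0.25,0,0,0,0,0.026,0.41],[0,0,0,0,0,0,0.41]]]'

```text
time_s: 10.22
position: [542.2, 104.0, 178.6]
ee_rot: [-3.141, -0.0, -1.155]
wrist_force: [-0.6, -0.9, -0.2]
gripper_width: 60.3
grip_force: 0.0
```

```bash
python3 -c "
from h import *
where(); go(-162,-2.5,178,-1.571)
p,d,K,R,t=shot('scene')
u=[(K@(R@np.append(r2w(-163,30),15)+t))]; print(u[0][:2]/u[0][2])
cv2.imwrite('pics/side.png',cv2.resize(p[190:290,200:330,::-1],None,fx=5,fy=5,interpolation=cv2.INTER_CUBIC))"
```

```text
10.225 rack [-158.1   -1.8] [542.2 104.  178.6] [-3.141 -0.    -1.155] F [-0.6 -0.9 -0.2] 60.3
shift [0.07 0.39 0.06] turn [-0.    -0.    -0.001]
[282.16151489 263.57321921]
```

View pics/side.png

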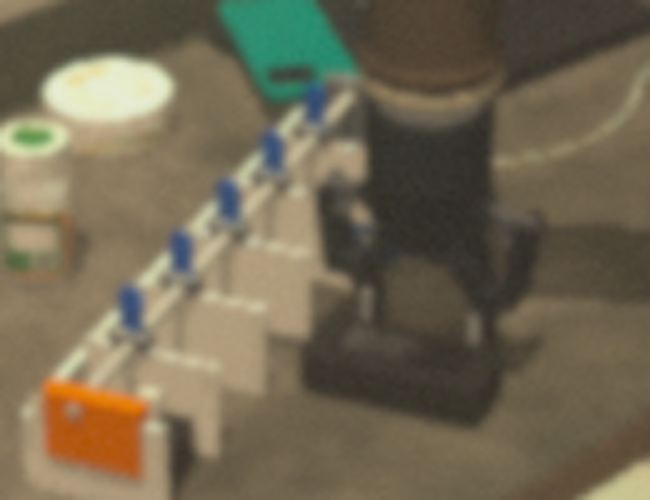

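The adapter now lies parallel to the dividers, in line with the third gap. I back off, lift, and step aside to measure it.

Request:
drive_tool --targets '[[[1.5,0,0,0,0,0,0.41],[1.5,0,0,0,0,0,0.41],[0,0,-4,0,0,0,0.41],[0,0,-5,0,0,0,0.41],[0,0,-3,0,0,0,-0.65],[5,0,0,0,0,0,-0.65],[5,0,0,0,0,0,-0.65],[5,0,0,0,0,0,-0.65],[5,0,0,0,0,0,-0.65],[0,0,0,0,0,-0.157,-0.65],[0,0,0,0,0,-0.157,-0.65],[0,0,0,0,0,-0.157,-0.65],[0,0,0,0,0,-0.157,-0.65],[0,0,0,0,0,-0.157,-0.65],[0,0,0,0,0,-0.157,-0.65],[0,0,0,0,0,-0.157,-0.65],[0,0,0,0,0,-0.157,-0.65],[0,0,0,0,0,-0.157,-0.65],[0,0,0,0,0,-0.157,-0.65]]]'

```text
time_s: 12.65
position: [634.9, -109.1, 298.6]
ee_rot: [3.141, 0.0, 0.418]
wrist_force: [0.8, 0.6, -0.3]
gripper_width: 14.9
grip_force: 0.0
```

```bash
python3 -c "
from h import *
where()
p,d,K,R,t=shot('top')
for vm in(45,55):
    r,b,st=adapter(p,K,R,t,(235,215,280,265),vm); print(r,st,[w2r(*q).round(1) for q in b],w2r(*r[0]))
cv2.imwrite('pics/meas.png',cv2.resize(p[180:280,190:320,::-1],None,fx=5,fy=5,interpolation=cv2.INTER_CUBIC))
go(-260,33,300,0)"
```

```text
12.65 rack [-159.5 -234.2] [ 634.9 -109.1  298.6] [3.141 0.    0.418] F [ 0.8  0.6 -0.3] 14.9
((518.6480712890625, 128.56546020507812), (50.3012809753418, 41.75667953491211), 18.153627395629883) [253 238  12  16  88] [array([-192.6,   53.5]), array([-196.7,   11.9]), array([-146.7,    6.9]), array([-142.5,   48.5])] [-169.64310011   30.19470291]
((532.001953125, 131.89889526367188), (116.16374969482422, 55.96214294433594), 26.256099700927734) [246 227  24  32 350] [array([-215.3,   53.4]), array([-212.9,   -2.5]), array([-96.9,   2.3]), array([-99.2,  58.2])] [-156.08248869   27.83933306]
shift [ -9.82 -26.81  -0.15] turn [0.001 0.    0.008]
```

View pics/meas.png

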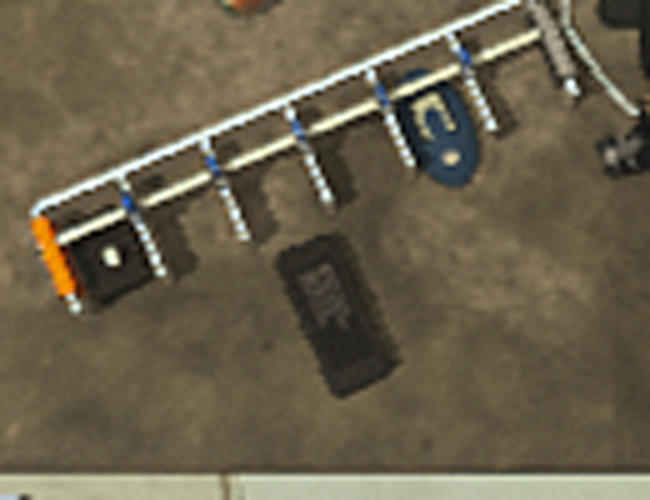

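The view shows the adapter in front of the third gap, between divider fronts (245,238) and (328,203), nearly parallel. Its rear end is at rack x of about -214 and its centre at y of about 31-32. The next move goes behind it.

Request:
drive_tool --targets '[[[-1.56,-4.43,0,0,0,0,-0.65],[-1.56,-4.43,0,0,0,0,-0.65],[-1.56,-4.43,0,0,0,0,-0.65],[-1.56,-4.43,0,0,0,0,-0.65],[-1.56,-4.43,0,0,0,0,-0.65],[-1.56,-4.43,0,0,0,0,-0.65],[0,0,0,0,0,0,-0.65],[0,0,4,0,0,0,-0.65],[0,0,4,0,0,0,-0.65],[0,0,2.5,0,0,0,-0.65],[0,0,1.3,0,0,0,-0.65],[0,0,0,0,0,0,-0.65]]]'

```text
time_s: 14.2
position: [442.8, 97.7, 180.2]
ee_rot: [3.141, 0.001, 0.413]
wrist_force: [-0.6, 0.1, 0.3]
gripper_width: 14.9
grip_force: 0.0
```

```bash
python3 -c "
from h import *
where(); go(-140,33,180,0)"
```

```text
14.2 rack [-251.5   32.7] [442.8  97.7 180.2] [3.141e+00 1.000e-03 4.130e-01] F [-0.6  0.1  0.3] 14.9
shift [ 1.115e+01 -8.000e-02  1.000e-02] turn [ 0.     0.001 -0.004]
```

Request:
drive_tool --targets '[[[1,0,0,0,0,0,-0.65],[1,0,0,0,0,0,-0.65],[0.6,0,0,0,0,0,-0.65],[0.6,0,0,0,0,0,-0.65],[0.6,0,0,0,0,0,-0.65],[0.6,0,0,0,0,0,-0.65],[0.6,0,0,0,0,0,-0.65],[0.6,0,0,0,0,0,-0.65],[0.6,0,0,0,0,0,-0.65],[0.6,0,0,0,0,0,-0.65],[0.6,0,0,0,0,0,-0.65],[0.6,0,0,0,0,0,-0.65],[0.6,0,0,0,0,0,-0.65],[0.6,0,0,0,0,0,-0.65],[0.6,0,0,0,0,0,-0.65],[0.6,0,0,0,0,0,-0.65],[0.6,0,0,0,0,0,-0.65],[0,0,0,0,0,0,-0.65]]]'

```text
time_s: 16.45
position: [543.7, 143.1, 180.8]
ee_rot: [-3.142, -0.001, 0.415]
wrist_force: [-0.3, -0.6, 0.2]
gripper_width: 14.7
grip_force: 0.0
```

```bash
python3 -c "
from h import *
where()
p,d,K,R,t=shot('scene')
cv2.imwrite('pics/push.png',cv2.resize(p[190:290,200:330,::-1],None,fx=5,fy=5,interpolation=cv2.INTER_CUBIC))"
```

```text
16.45 rack [-140.9   33.4] [543.7 143.1 180.8] [-3.142e+00 -1.000e-03  4.150e-01] F [-0.3 -0.6  0.2] 14.7
```

View pics/push.png

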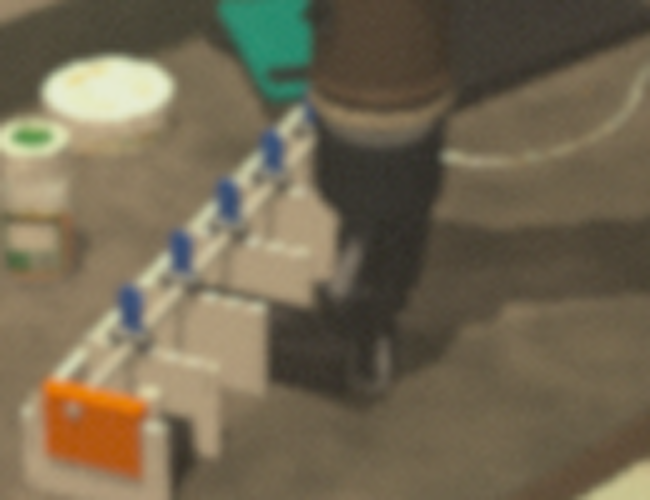

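The adapter is now inside the third gap, between dividers 2 and 3, with the fingers behind it at (375,365). I push it home in small steps.

Request:
drive_tool --targets '[[[0.4,0,0,0,0,0,-0.65],[0.4,0,0,0,0,0,-0.65],[0.3,0,0,0,0,0,-0.65],[0.2,0,0,0,0,0,-0.65],[0,0,0,0,0,0,-0.65]]]'

```text
time_s: 17.12
position: [555.2, 148.1, 180.7]
ee_rot: [3.142, -0.001, 0.415]
wrist_force: [-0.2, -0.8, -0.2]
gripper_width: 15.2
grip_force: 0.2
```

Request:
drive_tool --targets '[[[0.15,0,0,0,0,0,-0.65],[0.15,0,0,0,0,0,-0.65],[0,0,0,0,0,0,-0.65]]]'

```text
time_s: 17.5
position: [556.7, 148.8, 180.4]
ee_rot: [3.142, 0.003, 0.415]
wrist_force: [-7.5, -3.2, 4.3]
gripper_width: 14.8
grip_force: 3.4
```

Force rose to 8 N at tool x of about -127, which matches the predicted home position. I back off, lift, and step aside to check.

Request:
drive_tool --targets '[[[0,0,0,0,0,0,-0.65],[-0.5,0,0,0,0,0,-0.65],[-2,0,0,0,0,0,-0.65],[-2,0,0,0,0,0,-0.65],[0,0,-4,0,0,0,-0.65],[0,0,-5,0,0,0,-0.65],[0,0,-3,0,0,0,-0.65],[0,5,0,0,0,0,-0.65],[0,5,0,0,0,0,-0.65],[0,5,0,0,0,0,-0.65],[0,5,0,0,0,0,-0.65],[0,5,0,0,0,0,-0.65],[0,0,0,0,0,0,-0.65]]]'

```text
time_s: 19.12
position: [618.0, -102.9, 300.6]
ee_rot: [3.138, -0.001, 0.408]
wrist_force: [0.4, 0.7, 0.0]
gripper_width: 15.1
grip_force: 0.0
```

```bash
python3 -c "
from h import *
where()
p,d,K,R,t=shot('top'); a=p[175:275,190:290,::-1]
for vm in(50,55): 
    r,b,st=adapter(p,K,R,t,(225,195,280,250),vm); print(r,st,[w2r(*q).round(1) for q in b])
p,*_=shot('scene'); b=p[190:290,200:300,::-1]
cv2.imwrite('pics/end.png',cv2.resize(np.hstack([a,b]),None,fx=4,fy=4,interpolation=cv2.INTER_CUBIC))"
```

```text
19.125 rack [-172.4 -221.7] [ 618.  -102.9  300.6] [ 3.138e+00 -1.000e-03  4.080e-01] F [0.4 0.7 0. ] 15.1
((607.798828125, 167.3042755126953), (91.38134765625, 51.37718963623047), 26.84908103942871) [237 209  21  27 228] [array([-119.4,   52.8]), array([-116.7,    1.5]), array([-25.5,   6.3]), array([-28.1,  57.6])]
((607.0664672851562, 166.97659301757812), (92.99032592773438, 54.61188888549805), 26.859386444091797) [237 209  22  27 276] [array([-121.1,   54.4]), array([-118.3,   -0.2]), array([-25.4,   4.7]), array([-28.2,  59.2])]
```

View pics/end.png

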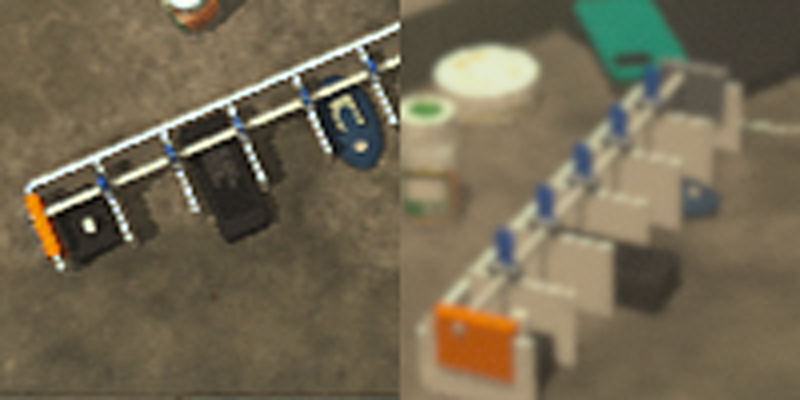

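The final view shows the adapter in the third gap with its rear end at rack x of about -117, home and flat. All five tabs are upright and nothing else has moved. I'm handing in.

```bash
python3 -c "
from station import arm
print(arm.close_job())"
```

```text
the job is handed in; nothing more can be done
None
```

The job is handed in after about 19 s of robot time: the fingertip swept past tabs 1 and 2 from the orange end (the swings themselves weren't observed), and the adapter was pushed home into the third gap; the last pictures show all tabs upright and nothing else moved, but the hand-in returned no verdict.

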